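# Lay the dumpling rolling pin ready in its cradle

### The arm

A 6-joint arm with a two-finger parallel gripper is mounted at the origin on the work surface. World frame = base frame: x ahead of the robot, y to its left, z up, the work surface at z = 0. Lengths are in m, angles in rad, forces in N, time in s.
With the tool pointing down it reaches from about 0.3 to 0.75 m from the base axis. Payload 8.5 kg.
Tool frame: the origin (TCP) lies on the mounting face of the last link; the fingertips stand bot.tips_ahead ahead of it and the grasp point (between the pads) lies 155 mm ahead of it (bot.tips_ahead is the distance from the TCP to the fingertips, in m); x points along the fingers, y is the direction in which the jaws open and shut, and the axes are right-handed (so a half turn about x gives the same grasp; the last joint's range is limited). The gripper opens to 85 mm and grips with 20 to 120 N. Pads are 22 mm wide; open, the fingers measure 114 mm over their backs; the gripper's body (76 mm by 85 mm) begins 54 mm behind the grasp point. The pads swing forward as they close: fully open they stand 13 mm farther back than shut.
Start: joints at [-1.504, 0.381, 1.297, -0, 1.464, -0.215], TCP at [0.153, -0.528, 0.405] pointing down, gripper open.
Joint ranges: [-3.11, 3.11], [-0.89, 2.33], [0.22, 2.48], [-1.42, 4.56], [0.17, 2.85], [-2.88, 2.88]. Speed limits (rad/s): [2.39, 2.39, 3.14, 3.14, 3.14, 3.14].

### API

Orientations are given as a 3x3 rotation matrix whose columns are the frame's x, y, z axes.
In Python, from station import bot, imaging gives the robot as it stands.
- The arm moves only by the tool play_rows, never from a script. Its argument "series" is text: rows parted by semicolons, each of 7 numbers parted by spaces: the turn, a rotation vector about the world's x, y, z in degrees, then the shift along the world's x, y, z in m, then the gripper command: -1 is shut, 1 is fully open, values between are in proportion. A call has 1 to 5 rows; each row shifts and turns the commanded pose from where the row before left it; what a row does not reach is not made up. A row lasts 1/8 s, in which the tool goes at most 62.5 mm and 10.7 degrees, less where a joint would pass 70% of its speed; a pose out of reach is approached as far as the arm can. A call with a gripper value outside its range is refused whole. The fingers move at their own pace and stop on an object; the grip force is fixed at half the most. Time passes only in rows, so rows that do not move let the fingers close. It gives the time, the measured TCP pose, the force and the opening at its end, in the units of the state.
- bot.get_obs(): the state, without advancing time (a new reading comes with each control period).
- imaging.camera(name): name is "scene" or "side" or "wrist"; returns a dict with "pixels" (420x560x3 uint8, blue, green, red), "K" (3x3 intrinsics, pixels), "world_to_cam" (4x4, takes a point from world to camera coordinates). Camera axes: x right, y down, z forward; pixel columns grow to the right and rows downward; lengths in m; the calibration is good to about 2 mm. A picture is of the moment at which its call begins. There is no depth.
- bot.hand_in(): hands the job in, once; it reports no verdict.
The state is a dict: "clock": time; "qpos": joint angles; "joint_velocities": joint speeds; "effort": joint torques, N m; "eef_pos": TCP position; "ee_rot": TCP orientation; "wrist_force": force on the tool from outside, world axes, zero at the start; "torque": the same for the moment, N m; "width": finger opening in m.
Only numpy, scipy, OpenCV 4.12 (cv2) and the standard library are available. Lean on these libraries where they do the work, as an engineer would, in place of code of your own. Each camera call takes 0.05 s, during which the arm holds its last target. There are 200 camera calls.

### The job

Take the rolling pin out of the upright wooden stand, press its lower end on the bare table so that the pin swings over in your fingers until it lies about level (keep the gripper pointing down, do not tip the wrist over, and do not put the pin down), then lay it centred in the two saddles of the steel cradle and only then let go. Leave the pestle, bowl, bottle and saucer where they are.

Things in the scene. Friction and masses are not known exactly. Their poses are not given: they have to be found in the camera images.
- pin_center (a point): Centre of the rolling pin: a plain round wooden rod, 28 mm diameter, 200 mm long, about 90 g, the same at both ends, ends flat. z runs along the pin; it starts upright, z up, in one of the stand's two wells, its foot 12 mm above the table and its top at 212 mm, so 140 mm of it stands above the stand.
- pin_low (a point): Centre of the pin's lower end face (100 mm from the pin's centre along -z). Held 25 to 30 mm below its top with about 30 N, the pin turns between the fingers when this end is pressed on the table (about 4 N) and the fingers travel in an arc about it, aside and down; the end stays put by friction.
- pestle_center (a point): Centre of the wooden pestle standing in the other well: 110 mm long, so its top is at 122 mm, with a bulged head 44 mm across. Bystander. 90 mm from the pin. z up.
- stand: Dark wooden block fixed to the table, 80 (x) by 170 (y) by 72 mm high, origin at the centre of its underside. Two square wells, 34 mm wide and 60 mm deep, centred at y = +45 and -45 mm; either may hold the pin.
- cradle_seat (a point): Centre of the pin's place in the cradle, 60 mm above the table: the pin's centre goes here, its length along this point's x, either way round. Fixed steel cradle: two V saddles at x = +42 and -42 mm, 10 mm thick along x, 45 degree flanks opening upward to about 56 mm across, tops 71 mm above the table.
- cradle: The cradle itself; origin at the centre of the underside of its base plate, 110 (x) by 70 by 12 mm high. The pin's ends stand out 53 mm beyond the saddles' outer faces on each side, with free room there for fingers.
- bowl: Small steel bowl, 120 mm across, 50 mm high, at the far side of the table. Bystander. Origin at the centre of its underside.
- sauce: Amber sauce bottle, 60 mm across, 170 mm high, near the right of the robot. Bystander. Origin at the centre of its underside.
- saucer: White saucer, 100 mm across, 20 mm high, near the left of the robot. Bystander. Origin at the centre of its underside.
- table: Wooden table, its top at z = 0. The stand and cradle are on either side (either may be left or right); between them, about x = 380 to 660 mm and y = -100 to 100 mm is bare.
Not all that is in view belongs to the job. Leave any turquoise look-alike of the part that bears pin_center alone. What is shaped like the cradle but blue or turquoise is not meant.

How it is judged:
On the way, in this order (a step that is already met when the one before it is completed fails the run):
1. the pin is drawn out of the stand, still upright, held in the fingers (contact force between the fingers and pin above 1 N and height (world z) of pin_low above 0.075 m and angle between pin_center's own z axis and vertical below 0.35 rad), for 0.1 s.
2. held, gripper pointing down within 35 degrees, its lower end presses on the table and it has swung part of the way (30 to 60 degrees from upright) (contact force between the fingers and pin above 1 N and contact force between pin and table above 0.3 N and angle between the grasp point's own z axis and vertical above 2.5316 rad and angle between pin_center's own z axis and vertical between 0.52 and 1.05 rad), for 0.05 s.
3. still held, gripper pointing down within 35 degrees, the pin pressed on the table has swung to 70 degrees or more from upright (contact force between the fingers and pin above 1 N and contact force between pin and table above 0.3 N and angle between the grasp point's own z axis and vertical above 2.5316 rad and angle between pin_center's own z axis and vertical between 1.22 and 1.92 rad), for 0.05 s.
4. the pin is set down on the cradle in its place, within 30 mm and about 15 degrees, while still held (contact force between the fingers and pin above 1 N and contact force between pin and cradle above 0.2 N and distance between pin_center and cradle_seat below 0.03 m and angle between pin_center's own z axis and vertical between 1.3 and 1.84 rad and angle between the z axis of pin_center and the x axis of cradle_seat, either way round below 0.27 rad), for 0.1 s.
At the end, for the whole second after the job is handed in: The pin lies at rest in both saddles of the cradle, along it within 0.1 rad and level within 0.1 rad, its centre within 20 mm of the middle lengthwise and 8 mm sideways and in height, and is released (x of pin_center in the frame of cradle_seat between -0.02 and 0.02 m and y of pin_center in the frame of cradle_seat between -0.008 and 0.008 m and z of pin_center in the frame of cradle_seat between -0.008 and 0.008 m and angle between pin_center's own z axis and vertical between 1.47 and 1.67 rad and angle between the z axis of pin_center and the x axis of cradle_seat, either way round below 0.1 rad and linear speed of pin below 0.02 m/s and contact force between pin and cradle above 0.2 N); the robot touches nothing.
It fails at once if the pestle is moved by more than 30 mm (distance of pestle_center from where it was at the start of the episode above 0.03 m).
It fails at once if the steel bowl is moved by more than 20 mm (distance of bowl from where it was at the start of the episode above 0.02 m).
It fails at once if the sauce bottle is moved by more than 20 mm (distance of sauce from where it was at the start of the episode above 0.02 m).
It fails at once if the saucer is moved by more than 20 mm (distance of saucer from where it was at the start of the episode above 0.02 m).
It fails at once if the pin is on the table without being held (contact force between pin and table above 0.1 N and contact force between the fingers and pin below 0.05 N).
It also fails if it takes over 54 s, if anything falls off the work surface, if the arm or the gripper's body presses on something with over 40 N, if the wrist force passes 120 N, or if a joint passes its speed limit or range.

## Working session

There is one attempt and no reset: what is moved stays moved. The work goes in short steps, Python scripts to look and compute and a tool call to move; the robot and the scene stay as the last step left them, time stands still between calls to the robot, and variables do not carry over. Pictures are saved under pics/ and viewed, about 8 in all and at most 12, crops included, and the job is handed in when it is done.

Besides the shell and the picture viewer there is one more tool, called as name(argument=value, ...), one argument or row to a line, values as JSON. play_rows: Moves the arm, as the interface text tells. Its arguments: {"type":"object","properties":{"series":{"type":"string"}},"required":["series"]}

```bash
mkdir -p pics; ls; python3 - <<'E'
from station import bot, imaging
import cv2,json
o=bot.get_obs();print({k:o[k] for k in('clock','eef_pos','ee_rot','wrist_force','width')},bot.tips_ahead)
import pickle
d={}
for n in("scene","side"):
    c=imaging.camera(n);d[n]=c;cv2.imwrite(f"pics/{n}0.png",c["pixels"]);print(n,c["K"],c["world_to_cam"])
pickle.dump(d,open("c0.pkl","wb"))
E
```

```text
pics
{'clock': 0.0, 'eef_pos': array([ 0.1529231 , -0.528264  ,  0.40410508]), 'ee_rot': array([[-1.13268275e-04,  2.78049574e-01, -9.60566719e-01],
       [ 1.44859660e-03, -9.60565672e-01, -2.78049442e-01],
       [-9.99998944e-01, -1.42296786e-03, -2.93980051e-04]]), 'wrist_force': array([ 0.03087165, -0.6839027 ,  0.13854389]), 'width': 0.085486140606262} 0.1734
scene [[421.41930636   0.         276.66405869]
 [  0.         421.41930636 206.201778  ]
 [  0.           0.           1.        ]] [[ 0.81548013  0.57870514 -0.00961867 -0.42712335]
 [ 0.29341364 -0.42767349 -0.85498762 -0.07254528]
 [-0.49889938  0.69440316 -0.51855921  1.6451205 ]
 [ 0.          0.          0.          1.        ]]
side [[409.52948381   0.         278.06934576]
 [  0.         409.52948381 207.91616601]
 [  0.           0.           1.        ]] [[-0.76139846 -0.64801687  0.01861475  0.40398012]
 [-0.45977661  0.51953407 -0.72020124  0.31620304]
 [ 0.45703156 -0.55691874 -0.69351544  0.95733452]
 [ 0.          0.          0.          1.        ]]
```

View pics/scene0.png

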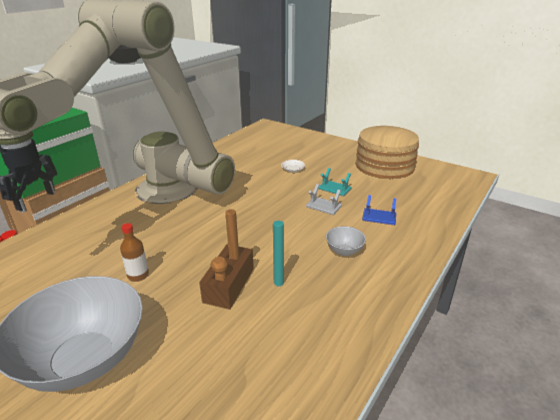

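View pics/side0.png

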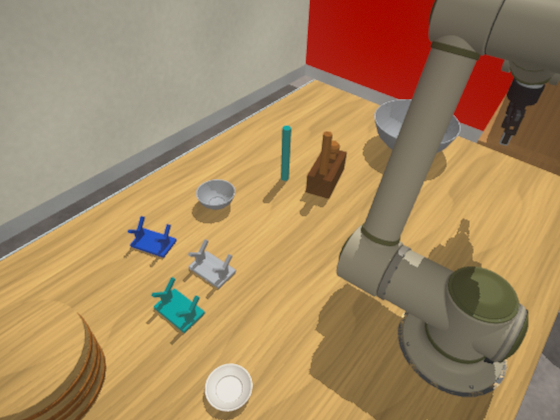

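```bash
python3 - <<'E'
import pickle,cv2,numpy as np
d=pickle.load(open("c0.pkl","rb"))
def crop(n,x,y,s):
    w,h=int(400/s),int(300/s);c=cv2.resize(d[n]["pixels"][y:y+h,x:x+w],(400,300),interpolation=cv2.INTER_CUBIC)
    for k in range(0,w,10):
        p=int(k*400/w);cv2.line(c,(p,0),(p,6 if k%50 else 14),(0,0,255),1)
    for k in range(0,h,10):
        p=int(k*300/h);cv2.line(c,(0,p),(6,p),(0,0,255),1)
    return c
a=np.vstack([np.hstack([crop("scene",180,207,3),crop("side",270,110,4)]),np.hstack([crop("scene",290,155,5),crop("side",180,230,5)])])
cv2.imwrite("pics/crops0.png",a)
E
```

```text
(no output)
```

View pics/crops0.png

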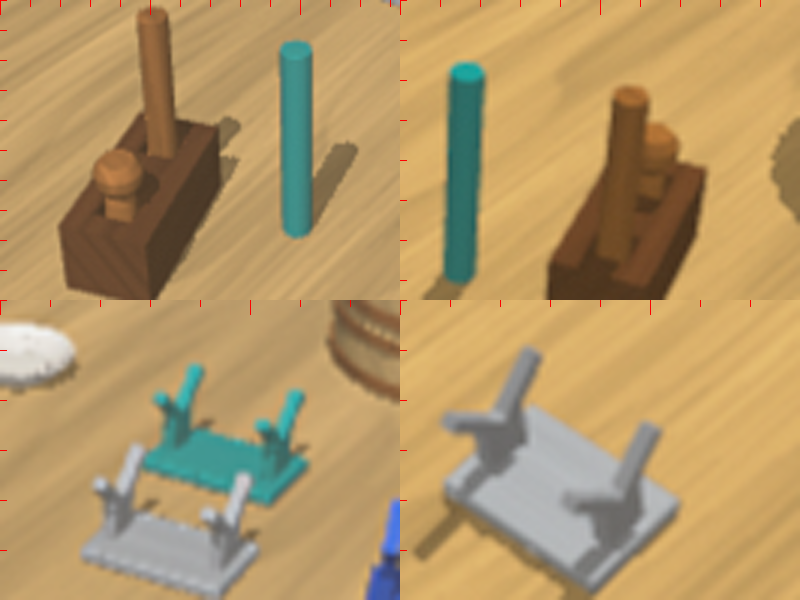

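```bash
cat > h.py <<'E'
import numpy as np,cv2,pickle
d=pickle.load(open("c0.pkl","rb"))
P={n:d[n]["K"]@d[n]["world_to_cam"][:3] for n in("scene","side")}
def tri(a,b):
    X=cv2.triangulatePoints(P["scene"],P["side"],np.float64(a).reshape(2,1),np.float64(b).reshape(2,1));return (X[:3]/X[3]).ravel()
def onz(n,p,z):
    M=P[n];H=np.c_[M[:,0],M[:,1],M[:,2]*z+M[:,3]];v=np.linalg.solve(H,[*p,1]);return v[:2]/v[2]
def proj(n,X):
    v=P[n]@np.append(X,1);return v[:2]/v[2]
E
python3 - <<'E'
from h import *
np.set_printoptions(precision=4,suppress=True)
sc=lambda x,y:(180+x/3.0075,207+y/3); sd=lambda x,y:(270+(x-400)/4,110+y/4)
cs=lambda x,y:(290+x/5,155+(y-300)/5); cd=lambda x,y:(180+(x-400)/5,230+(y-300)/5)
print("pintop",tri(sc(153,15),sd(631,96)),onz("scene",sc(153,15),.212),onz("side",sd(631,96),.212))
for n,f,p in(("scene",sc,[(218,127),(62,226),(147,247),(143,115)]),("side",sd,[(706,170),(550,262)])):
  for q in p: print("stand",n,onz(n,f(*q),.072))
T=[((137,450),(572,500)),((100,485),(652,428)),((243,480),(452,420)),((208,517),(533,352))]
for a,b in T: print("tip",tri(cs(*a),cd(*b)),onz("scene",cs(*a),.07),onz("side",cd(*b),.07))
for q in [(83,550),(222,588),(258,547)]: print("base sc",onz("scene",cs(*q),.012))
for q in [(445,487),(538,407),(680,503),(592,580)]: print("base sd",onz("side",cd(*q),.012))
E
```

```text
pintop [ 0.5536 -0.2446  0.2101] [ 0.5565 -0.2466] [ 0.5515 -0.2427]
stand scene [ 0.5815 -0.1972]
stand scene [ 0.5587 -0.3802]
stand scene [ 0.6344 -0.3589]
stand scene [ 0.5115 -0.2227]
stand side [ 0.5524 -0.3767]
stand side [ 0.5764 -0.1935]
tip [0.5303 0.246  0.0635] [0.536  0.2352] [0.5265 0.2493]
tip [0.5343 0.1873 0.0629] [0.541  0.1767] [0.5294 0.191 ]
tip [0.614 0.251 0.063] [0.6192 0.2389] [0.6097 0.2545]
tip [0.6184 0.1918 0.0626] [0.6241 0.1802] [0.6131 0.1959]
base sc [0.5278 0.1785]
base sc [0.6337 0.1895]
base sc [0.6283 0.2525]
base sd [0.6198 0.2604]
base sd [0.6237 0.1905]
base sd [0.5187 0.1859]
base sd [0.518  0.2504]
```

```bash
python3 - <<'E'
from h import *
np.set_printoptions(precision=3,suppress=True)
print("tpin foot",onz("scene",(180+296/3,207+230/3),0),onz("side",(270+60/4,110+275/4),0),"top .2",tri((180+296/3,207+49/3),(270+67/4,110+72/4)))
print("tcradle base sc",[onz("scene",(290+x/5,155+(y-300)/5),.012) for x,y in((145,462),(268,497),(307,463))])
print("tcr sd",[onz("side",q,.012) for q in((155,307),(172,287),(204,312),(184,326))])
print("blue",[onz("side",q,.012) for q in((130,240),(176,240),(152,257))])
print("bowl",onz("scene",(346,240),.05),onz("side",(216,190),.05),"saucer",onz("side",(229,388),.02),"bottle",onz("scene",(136,278),0))
E
```

```text
tpin foot [ 0.677 -0.206] [ 0.672 -0.202] top .2 [ 0.675 -0.203  0.198]
tcradle base sc [array([0.498, 0.316]), array([0.601, 0.321]), array([0.601, 0.384])]
tcr sd [array([0.589, 0.395]), array([0.604, 0.33 ]), array([0.489, 0.326]), array([0.496, 0.382])]
blue [array([0.818, 0.306]), array([0.721, 0.221]), array([0.722, 0.303])]
bowl [0.763 0.019] [0.759 0.027] saucer [0.311 0.417] bottle [ 0.332 -0.416]
```

play_rows(
  series="0 0 -6.3 0.04 0.03 0.026 1; 0 0 -6.3 0.045 0.032 0 1; 0 0 0 0.045 0.032 0 1; 0 0 0 0.045 0.032 0 1; 0 0 0 0.045 0.032 0 1",
)

```text
clock: 0.72
eef_pos: [0.3742, -0.369, 0.4305]
ee_rot: [[-0.0, 0.062, -0.998], [0.0, -0.998, -0.062], [-1.0, -0.0, 0.0]]
wrist_force: [-0.5, -0.2, 0.2]
width: 0.0856
```

play_rows(
  series="0 0 0 0.045 0.032 0 1; 0 0 0 0.045 0.032 0 1; 0 0 0 0.045 0.032 0 1; 0 0 0 0.045 0.032 0 1; 0 0 0 0 0 0 1",
)

```text
clock: 1.35
eef_pos: [0.5551, -0.2399, 0.4297]
ee_rot: [[-0.001, 0.066, -0.998], [0.001, -0.998, -0.066], [-1.0, -0.001, 0.001]]
wrist_force: [-1.2, -0.4, -0.5]
width: 0.0857
```

```bash
python3 - <<'E'
from station import bot, imaging
import cv2,pickle
c=imaging.camera("wrist");pickle.dump(c,open("w1.pkl","wb"));cv2.imwrite("pics/w1.png",c["pixels"]);print(c["K"],c["world_to_cam"],bot.get_obs()["eef_pos"])
E
```

```text
[[306.88542882   0.         277.92913879]
 [  0.         306.88542882 208.43081477]
 [  0.           0.           1.        ]] [[ 6.62661659e-02 -9.97801981e-01 -3.77457031e-05 -2.75831140e-01]
 [-9.52077008e-01 -6.32407927e-02  2.99249016e-01  4.66762578e-01]
 [-2.98593649e-01 -1.97941481e-02 -9.54175049e-01  5.64979463e-01]
 [ 0.00000000e+00  0.00000000e+00  0.00000000e+00  1.00000000e+00]] [ 0.55385472 -0.2412429   0.42989423]
```

View pics/w1.png

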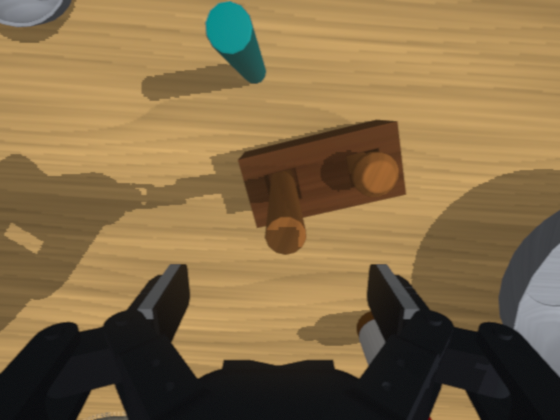

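```bash
python3 - <<'E'
from h import *
c=pickle.load(open("w1.pkl","rb"));P["w"]=c["K"]@c["world_to_cam"][:3]
print(onz("w",(286,236),.212),onz("w",(376,172),.12))
E
```

```text
[ 0.5540944  -0.24497482] [ 0.58496201 -0.32800924]
```

play_rows(
  series="0 0 0 0 -0.0038 -0.03 1; 0 0 0 0 0 -0.03 1; 0 0 0 0 0 -0.03 1; 0 0 0 0 0 0 -1; 0 0 0 0 0 0 -1",
)

```text
clock: 2.02
eef_pos: [0.5527, -0.2467, 0.3421]
ee_rot: [[0.001, 0.061, -0.998], [-0.001, -0.998, -0.061], [-1.0, 0.001, -0.001]]
wrist_force: [0.6, 0.5, -0.2]
width: 0.0516
```

play_rows(
  series="0 0 0 0 0 0 -1; 0 0 0 0 0 0 -1; 0 0 0 0 0 0 -1; 0 0 0 0 0 0 -1; 0 0 0 0 0 0 -1",
)

```text
clock: 2.65
eef_pos: [0.553, -0.2459, 0.3422]
ee_rot: [[0.002, 0.062, -0.998], [-0.001, -0.998, -0.062], [-1.0, 0.001, -0.002]]
wrist_force: [0.6, 1.8, 6.5]
width: 0.0265
```

play_rows(
  series="0 0 0 0 0 0.02 -1; 0 0 0 0 0 0.025 -1; 0 0 0 0 0 0.025 -1; 0 0 0 0 0 0.025 -1; 0 0 0 0 0 0 -1",
)

```text
clock: 3.28
eef_pos: [0.5528, -0.2459, 0.4376]
ee_rot: [[0.003, 0.062, -0.998], [-0.003, -0.998, -0.062], [-1.0, 0.003, -0.003]]
wrist_force: [0.5, -0.2, -0.7]
width: 0.0266
```

```bash
python3 - <<'E'
from station import bot, imaging
import cv2,pickle,numpy as np
d={n:imaging.camera(n) for n in("scene","side")};pickle.dump(d,open("c2.pkl","wb"))
cv2.imwrite("pics/lift.png",np.hstack([cv2.resize(d["scene"]["pixels"][130:330,160:293],(399,600)),cv2.resize(d["side"]["pixels"][30:230,250:383],(399,600))]));print(bot.get_obs()["eef_pos"])
E
```

```text
[ 0.55284789 -0.24601984  0.43490313]
```

View pics/lift.png

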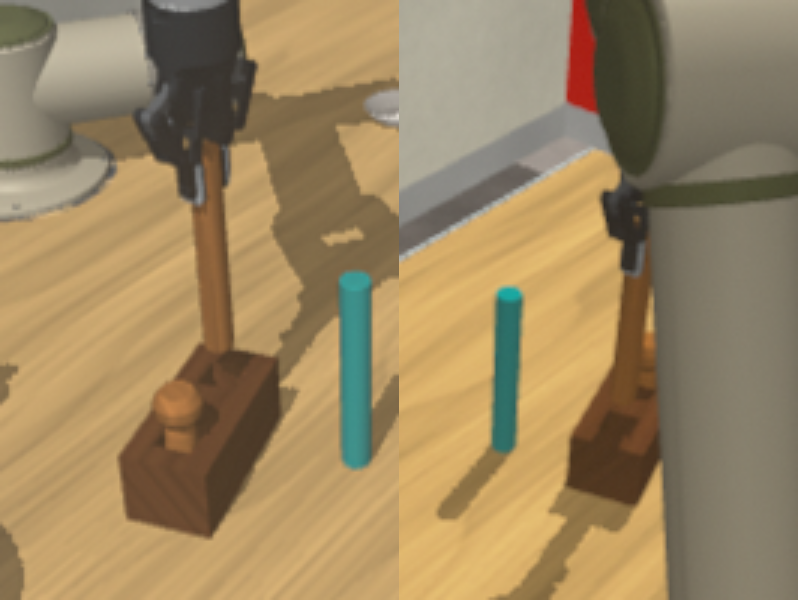

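play_rows(
  series="0 0 0 0 0.02 0.015 -1; 0 0 0 0.005 0.035 0 -1; 0 0 0 0.01 0.04 0 -1; 0 0 0 0.01 0.04 0 -1; 0 0 0 0.01 0.04 0 -1",
)

```text
clock: 4.0
eef_pos: [0.5878, -0.0686, 0.451]
ee_rot: [[-0.0, 0.062, -0.998], [0.0, -0.998, -0.062], [-1.0, -0.0, 0.0]]
wrist_force: [0.1, -0.4, -0.9]
width: 0.027
```

play_rows(
  series="0 0 0 0.01 0.04 0 -1; 0 0 0 0.002 0.03 -0.02 -1; 0 0 0 0 0 -0.04 -1; 0 0 0 0 0 -0.04 -1; 0 0 0 0 0 0 -1",
)

```text
clock: 4.62
eef_pos: [0.5995, -0.0001, 0.3486]
ee_rot: [[-0.006, 0.063, -0.998], [0.001, -0.998, -0.063], [-1.0, -0.002, 0.006]]
wrist_force: [-0.5, -0.4, -1.5]
width: 0.0266
```

play_rows(
  series="0 0 0 0 0 -0.012 -1; 0 0 0 0 0 -0.005 -1; 0 0 0 0 0 -0.002 -1; 0 0 0 0 0 0 -1",
)

```text
clock: 5.12
eef_pos: [0.6, -0.0012, 0.3321]
ee_rot: [[0.001, 0.062, -0.998], [-0.0, -0.998, -0.062], [-1.0, 0.0, -0.001]]
wrist_force: [-0.3, -0.6, -1.6]
width: 0.027
```

play_rows(
  series="0 0 0 0 0 -0.002 -1; 0 0 0 0 0 0 -1",
)

```text
clock: 5.38
eef_pos: [0.6, -0.0011, 0.3302]
ee_rot: [[0.001, 0.062, -0.998], [-0.0, -0.998, -0.062], [-1.0, 0.0, -0.001]]
wrist_force: [-0.3, 0.4, 2.3]
width: 0.0266
```

play_rows(
  series="0 0 0 0 0 -0.002 -1; 0 0 0 0 0 0 -1",
)

```text
clock: 5.62
eef_pos: [0.6001, -0.001, 0.3302]
ee_rot: [[0.004, 0.062, -0.998], [-0.001, -0.998, -0.062], [-1.0, 0.001, -0.004]]
wrist_force: [-1.5, 1.6, 14.2]
width: 0.0268
```

play_rows(
  series="0 0 0 -0.0152 -0.001 0.0005 -1; 0 0 0 -0.0152 -0.001 -0.0007 -1; 0 0 0 -0.015 -0.001 -0.002 -1; 0 0 0 -0.0149 -0.001 -0.0035 -1; 0 0 0 0 0 0 -1",
)

```text
clock: 6.25
eef_pos: [0.5394, -0.0051, 0.3233]
ee_rot: [[0.004, 0.062, -0.998], [-0.0, -0.998, -0.062], [-1.0, 0.001, -0.004]]
wrist_force: [1.6, 1.5, 6.8]
width: 0.0267
```

play_rows(
  series="0 0 0 -0.0146 -0.0009 -0.0047 -1; 0 0 0 -0.0141 -0.0009 -0.0059 -1; 0 0 0 -0.0135 -0.0008 -0.0072 -1; 0 0 0 -0.0129 -0.0008 -0.0083 -1; 0 0 0 0 0 0 -1",
)

```text
clock: 6.88
eef_pos: [0.4842, -0.0086, 0.2963]
ee_rot: [[0.0, 0.062, -0.998], [-0.0, -0.998, -0.062], [-1.0, 0.0, -0.0]]
wrist_force: [-3.0, -0.0, 6.5]
width: 0.0267
```

```bash
python3 - <<'E'
from station import bot, imaging
import cv2,pickle,numpy as np
d={n:imaging.camera(n) for n in("scene","side")}
cv2.imwrite("pics/swing.png",np.hstack([cv2.resize(d["scene"]["pixels"][110:310,200:333],(399,600)),cv2.resize(d["side"]["pixels"][100:300,220:353],(399,600))]));print(bot.get_obs()["eef_pos"],bot.get_obs()["wrist_force"])
E
```

```text
[ 0.48473675 -0.00857483  0.29662792] [-2.30748868 -0.27702666  5.80388399]
```

View pics/swing.png

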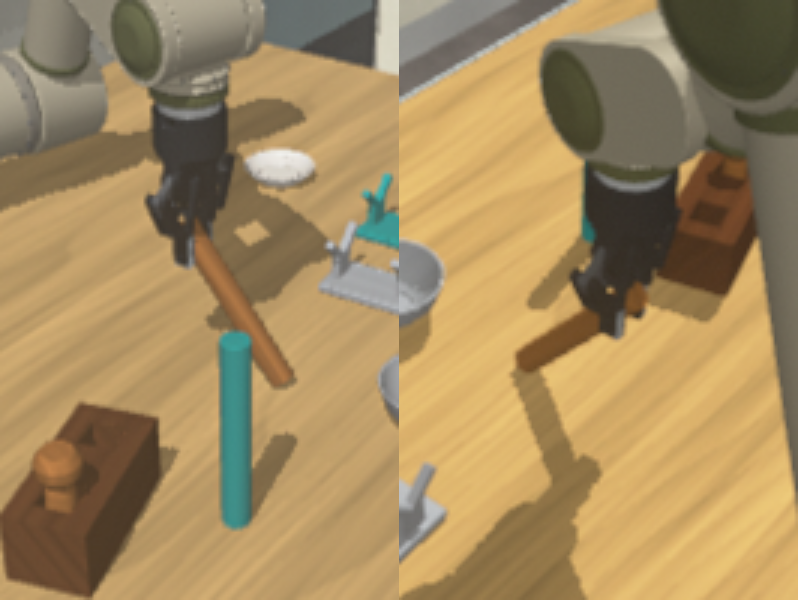

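play_rows(
  series="0 0 0 -0.012 -0.0007 -0.0095 -1; 0 0 0 -0.0113 -0.0007 -0.0104 -1; 0 0 0 -0.0103 -0.0006 -0.0113 -1; 0 0 0 -0.0092 -0.0006 -0.0123 -1; 0 0 0 0 0 0 -1",
)

```text
clock: 7.6
eef_pos: [0.4417, -0.011, 0.2523]
ee_rot: [[-0.002, 0.062, -0.998], [0.001, -0.998, -0.062], [-1.0, -0.001, 0.002]]
wrist_force: [-1.5, 0.5, 3.9]
width: 0.0267
```

play_rows(
  series="0 0 0 -0.0081 -0.0005 -0.0129 -1; 0 0 0 -0.0069 -0.0004 -0.0137 -1; 0 0 0 -0.0058 -0.0004 -0.0142 -1; 0 0 0 -0.0045 -0.0003 -0.0146 -1; 0 0 0 0 0 0 -1",
)

```text
clock: 8.22
eef_pos: [0.417, -0.0129, 0.197]
ee_rot: [[-0.0, 0.062, -0.998], [0.0, -0.998, -0.062], [-1.0, -0.0, 0.0]]
wrist_force: [-1.6, 0.1, 2.2]
width: 0.0264
```

```bash
python3 - <<'E'
from station import bot, imaging
import cv2,pickle,numpy as np
d={n:imaging.camera(n) for n in("scene","side")};pickle.dump(d,open("c3.pkl","wb"))
cv2.imwrite("pics/swing2.png",np.hstack([cv2.resize(d["scene"]["pixels"][110:310,200:333],(399,600)),cv2.resize(d["side"]["pixels"][100:300,220:353],(399,600))]));print(bot.get_obs()["eef_pos"],bot.get_obs()["wrist_force"])
E
```

```text
[ 0.41703649 -0.01279433  0.19753748] [-0.95734054  0.00636303  1.15887287]
```

View pics/swing2.png

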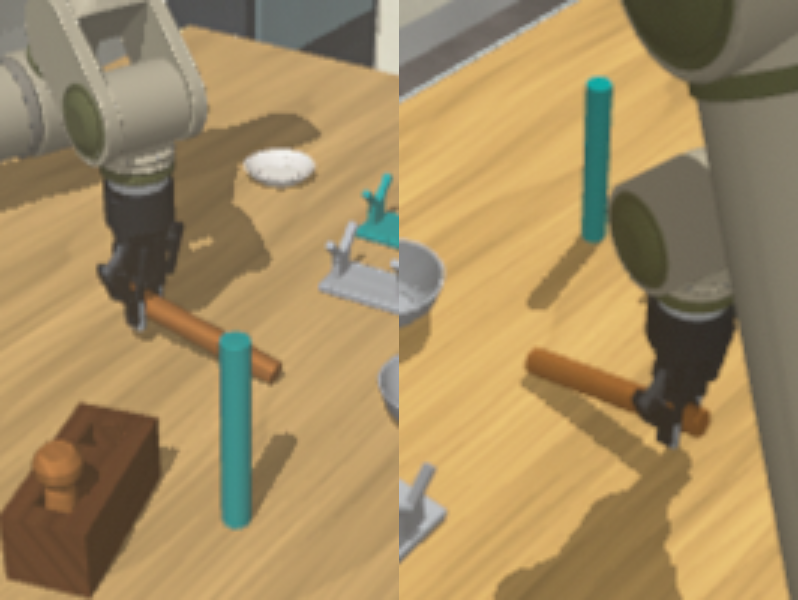

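play_rows(
  series="0 0 0 -0.0015 -0.0001 -0.006 -1; 0 0 0 -0.0011 -0.0001 -0.006 -1; 0 0 0 0 0 0 -1; 0 0 0 0 0 0 -1",
)

```text
clock: 8.82
eef_pos: [0.414, -0.013, 0.1851]
ee_rot: [[0.0, 0.062, -0.998], [-0.0, -0.998, -0.062], [-1.0, 0.0, -0.0]]
wrist_force: [0.7, -0.0, 1.5]
width: 0.0263
```

```bash
python3 - <<'E'
from station import bot, imaging
import cv2,pickle,numpy as np
d={n:imaging.camera(n) for n in("scene","side")};pickle.dump(d,open("c3.pkl","wb"))
cv2.imwrite("pics/swing3.png",np.hstack([cv2.resize(d["scene"]["pixels"][190:250,230:310],(400,300),interpolation=2),cv2.resize(d["side"]["pixels"][195:255,255:335],(400,300),interpolation=2)]));print(bot.get_obs()["eef_pos"],bot.get_obs()["wrist_force"])
E
```

```text
[ 0.41400237 -0.01293298  0.18515213] [ 1.03311475 -0.25680485  1.86101278]
```

View pics/swing3.png

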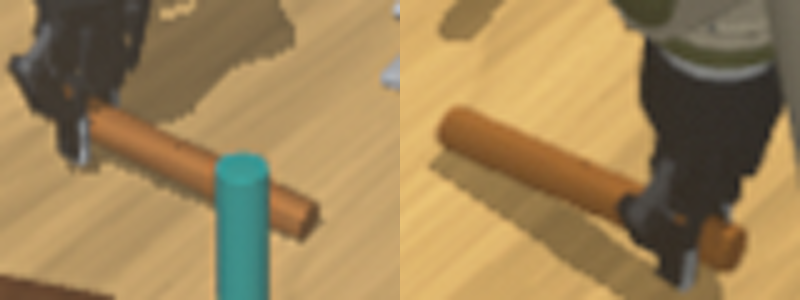

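```bash
python3 - <<'E'
from h import *
f=tri((291.4,234),(264.4,220.4));print(f,onz("scene",(291.4,234),.015),onz("side",(264.4,220.4),.015))
h=onz("side",(321.8,244.4),.035);print(h)
for z in(.03,.035,.04):print(z,np.linalg.norm(onz("side",(321.8,244.4),z)-onz("side",(264.4,220.4),.015)))
E
```

```text
[ 0.58432647 -0.00191525  0.01295048] [ 0.58513088 -0.00513886] [5.83984974e-01 1.94344735e-04]
[ 0.39160468 -0.0208681 ]
0.03 0.19178842792527726
0.035 0.19352985361948918
0.04 0.19535622936771355
```

play_rows(
  series="0 0 0 0 0 0.04 -1; 0 0 0 0 0 0.045 -1; 0.17 -2.75 0 0.01 0.03 0.045 -1; 0.17 -2.75 0 0.01 0.05 0 -1; 0 0 0 0.01 0.05 0 -1",
)

```text
clock: 9.55
eef_pos: [0.4434, 0.1184, 0.3153]
ee_rot: [[0.096, 0.061, -0.994], [0.006, -0.998, -0.061], [-0.995, 0.0, -0.096]]
wrist_force: [1.0, -0.6, -0.8]
width: 0.0267
```

play_rows(
  series="0 0 0 0 0 0 -1; 0 0 0 0 0 0 -1",
)

```text
clock: 9.8
eef_pos: [0.4435, 0.117, 0.3146]
ee_rot: [[0.094, 0.062, -0.994], [0.006, -0.998, -0.062], [-0.996, 0.0, -0.094]]
wrist_force: [0.2, 0.4, -1.0]
width: 0.0264
```

```bash
python3 - <<'E'
from station import bot, imaging
import cv2,pickle
c=imaging.camera("wrist");pickle.dump(c,open("w2.pkl","wb"));cv2.imwrite("pics/w2.png",cv2.resize(c["pixels"],(800,600),interpolation=2));print(bot.get_obs()["eef_pos"])
E
```

```text
[0.44358233 0.11652598 0.31467458]
```

View pics/w2.png

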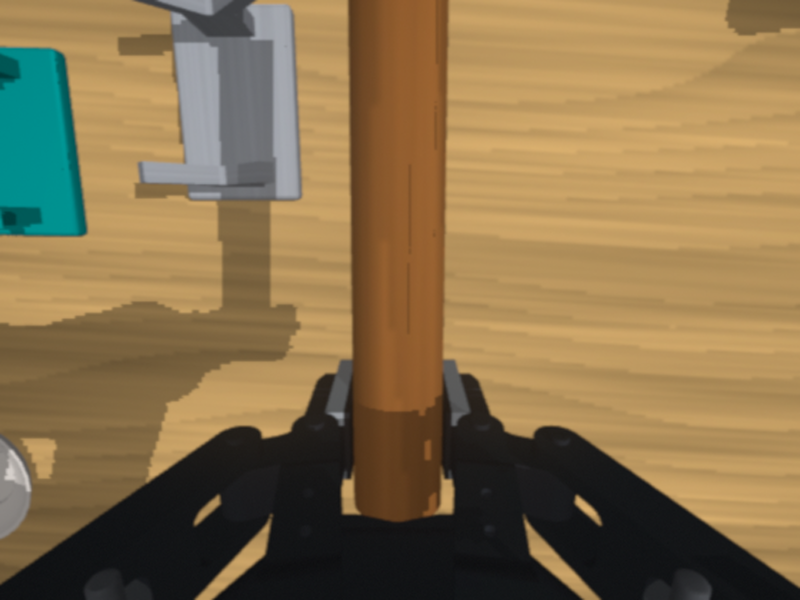

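```bash
python3 - <<'E'
from h import *
c=pickle.load(open("w2.pkl","rb"));P["w"]=c["K"]@c["world_to_cam"][:3]
q=[onz("w",(x*.7,y*.7),.012) for x,y in((188,198),(301,197),(292,6))];print(q)
print("tip",[onz("w",(x*.7,y*.7),z) for x,y,z in((140,173,.07),(276,170,.07))])
a=q[0]-q[1];print(np.degrees(np.arctan2(-a[0],a[1])),np.hypot(*a)); b=q[2]-q[1];print(np.degrees(np.arctan2(b[1],b[0])),np.hypot(*b))
m=(q[0]+q[2])/2;print("centre",m)
# pin edges: foot-side centreline
p=[onz("w",(398*.7,100*.7),.16),onz("w",(399*.7,350*.7),.16)];b=p[0]-p[1];print(np.degrees(np.arctan2(b[1],b[0])))
E
```

```text
[array([0.51833625, 0.25183085]), array([0.52332718, 0.18174472]), array([0.62945818, 0.1886864 ])]
tip [array([0.52963229, 0.24784522]), array([0.53518046, 0.18176124])]
4.073229833368636 0.07026361249255703
3.7421998663797003 0.10635777546169113
centre [0.57389722 0.22025863]
3.8494109911745746
```

play_rows(
  series="0 0 0 0.0143 0.0323 0 -1; 0 0 0 0.0145 0.0325 0 -1; 0 0 0 0.0145 0.0325 -0.03 -1; 0 0 0 0 0 -0.03 -1; 0 0 0 0 0 -0.025 -1",
)

```text
clock: 10.48
eef_pos: [0.4872, 0.2134, 0.2287]
ee_rot: [[0.094, 0.061, -0.994], [0.005, -0.998, -0.06], [-0.996, 0.0, -0.094]]
wrist_force: [0.7, -0.7, -0.8]
width: 0.0262
```

play_rows(
  series="0 0 0 0 0 -0.005 -1; 0 0 0 0 0 -0.004 -1; 0 0 0 0 0 0 -1",
)

```text
clock: 10.85
eef_pos: [0.4873, 0.2141, 0.2217]
ee_rot: [[0.097, 0.061, -0.993], [0.006, -0.998, -0.061], [-0.995, -0.0, -0.097]]
wrist_force: [-0.5, -0.3, -0.3]
width: 0.0263
```

play_rows(
  series="0 0 0 0 0 -0.003 -1; 0 0 0 0 0 -0.002 -1; 0 0 0 0 0 0 -1",
)

```text
clock: 11.22
eef_pos: [0.4872, 0.2145, 0.2163]
ee_rot: [[0.097, 0.062, -0.993], [0.006, -0.998, -0.062], [-0.995, -0.0, -0.097]]
wrist_force: [0.2, 0.2, 0.1]
width: 0.0263
```

play_rows(
  series="0 0 0 0 0 -0.002 -1; 0 0 0 0 0 0 -1",
)

```text
clock: 11.48
eef_pos: [0.4872, 0.2145, 0.2142]
ee_rot: [[0.097, 0.062, -0.993], [0.006, -0.998, -0.062], [-0.995, -0.0, -0.097]]
wrist_force: [-0.6, 1.5, 2.7]
width: 0.0265
```

```bash
python3 - <<'E'
from station import bot, imaging
import cv2,pickle,numpy as np
d={n:imaging.camera(n) for n in("scene","side")};pickle.dump(d,open("c4.pkl","wb"))
cv2.imwrite("pics/seat.png",np.hstack([cv2.resize(d["scene"]["pixels"][150:230,290:370],(400,400),interpolation=2),cv2.resize(d["side"]["pixels"][225:305,170:250],(400,400),interpolation=2)]));print(bot.get_obs()["eef_pos"],bot.get_obs()["wrist_force"])
E
```

```text
[0.48722378 0.21453407 0.21422085] [-0.65341713  2.43982569  3.16225458]
```

View pics/seat.png

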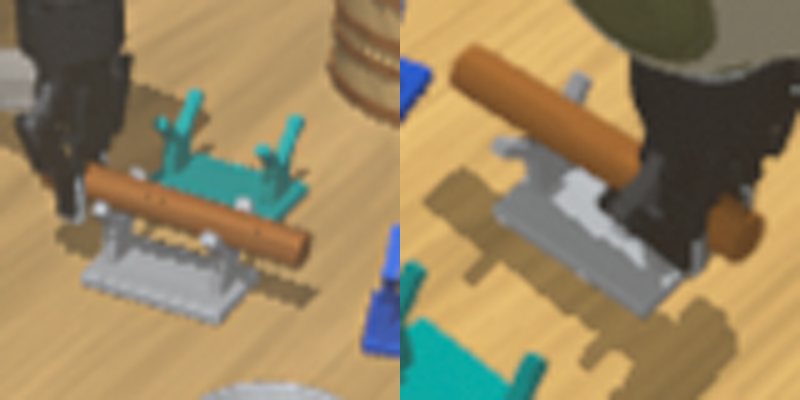

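play_rows(
  series="0 0 0 0 0.0015 0 -1; 0 0 0 0 0 -0.0015 -1; 0 0 0 0 0 0 -1; 0 0 0 0 0 0 -1",
)

```text
clock: 12.08
eef_pos: [0.4871, 0.216, 0.2125]
ee_rot: [[0.096, 0.062, -0.993], [0.006, -0.998, -0.062], [-0.995, -0.0, -0.096]]
wrist_force: [-0.8, 1.6, 3.1]
width: 0.0265
```

```bash
python3 - <<'E'
from h import *
f=tri((349.6,200),(183,237.5));print(f,onz("scene",(349.6,200),.06),onz("side",(183,237.5),.06))
e=onz("side",(170+347/5,225+237/5),.06);print(e,(e+f[:2])/2)
E
```

```text
[0.67292628 0.2240085  0.05965479] [0.67183534 0.22062504] [0.67549755 0.22516474]
[0.48069911 0.20882573] [0.57681269 0.21641711]
```

play_rows(
  series="0 0 0 0 0.0015 0 -1; 0 0 0 0 0 -0.001 -1; 0 0 0 0 0 0 -1; 0 0 0 0 0 0 -1",
)

```text
clock: 12.58
eef_pos: [0.487, 0.2173, 0.2114]
ee_rot: [[0.095, 0.062, -0.994], [0.006, -0.998, -0.061], [-0.995, 0.0, -0.095]]
wrist_force: [-2.3, -2.2, 3.7]
width: 0.0264
```

play_rows(
  series="0 0 0 0 -0.0006 -0.001 -1; 0 0 0 0 0 0 -1; 0 0 0 0 0 0 -1",
)

```text
clock: 12.95
eef_pos: [0.487, 0.2168, 0.2105]
ee_rot: [[0.096, 0.062, -0.993], [0.006, -0.998, -0.062], [-0.995, -0.0, -0.096]]
wrist_force: [-3.1, -1.4, 4.3]
width: 0.0265
```

play_rows(
  series="0 0 0 0 0 -0.001 -1; 0 0 0 0 0 -0.001 -1; 0 0 0 0 0 0 -1; 0 0 0 0 0 0 -1",
)

```text
clock: 13.45
eef_pos: [0.4871, 0.2168, 0.2085]
ee_rot: [[0.096, 0.062, -0.993], [0.006, -0.998, -0.061], [-0.995, 0.0, -0.096]]
wrist_force: [-2.9, -1.7, 3.8]
width: 0.0266
```

play_rows(
  series="0 0 0 0 0 -0.001 -1; 0 0 0 0 0 -0.001 -1; 0 0 0 0 0 0 -1; 0 0 0 0 0 0 -1",
)

```text
clock: 13.95
eef_pos: [0.4872, 0.2165, 0.2075]
ee_rot: [[0.097, 0.062, -0.993], [0.005, -0.998, -0.062], [-0.995, 0.001, -0.097]]
wrist_force: [-6.4, -5.7, 14.2]
width: 0.0262
```

```bash
python3 - <<'E'
from station import bot, imaging
import cv2,pickle,numpy as np
d={n:imaging.camera(n) for n in("scene","side")};pickle.dump(d,open("c4.pkl","wb"))
cv2.imwrite("pics/seat2.png",np.hstack([cv2.resize(d["scene"]["pixels"][160:220,290:370],(400,300),interpolation=2),cv2.resize(d["side"]["pixels"][225:285,170:250],(400,300),interpolation=2)]));print(bot.get_obs()["eef_pos"],bot.get_obs()["wrist_force"])
E
```

```text
[0.48718316 0.21649058 0.20749771] [-7.31626714 -5.92191659 15.12156134]
```

View pics/seat2.png

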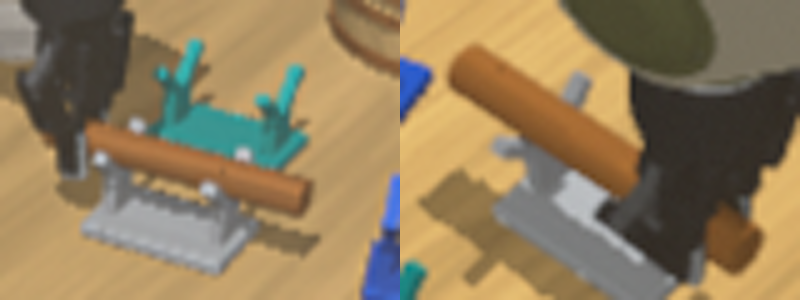

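play_rows(
  series="0 0 0 0.0005 -0.0006 0.001 -1; 0 0 0 0 0 0 -1; 0 0 0 0 0 0 -0.2; 0 0 0 0 0 0 0.2; 0 0 0 0 0 0 0.6",
)

```text
clock: 14.68
eef_pos: [0.4877, 0.2162, 0.2073]
ee_rot: [[0.096, 0.062, -0.993], [0.006, -0.998, -0.062], [-0.995, -0.0, -0.096]]
wrist_force: [-0.1, 0.5, 0.0]
width: 0.0672
```

play_rows(
  series="0 0 0 0 0 0 0.8; 0 0 0 0 0 0 0.8; 0 0 0 0 0 0.02 0.8; 0 0 0 -0.002 0 0.03 0.8; 0 0 0 -0.003 0 0.03 0.8",
)

```text
clock: 15.3
eef_pos: [0.4826, 0.2162, 0.2883]
ee_rot: [[0.095, 0.062, -0.994], [0.006, -0.998, -0.062], [-0.995, 0.0, -0.096]]
wrist_force: [-0.4, 0.3, 0.2]
width: 0.077
```

play_rows(
  series="0 0 0 -0.02 0 0.04 0.8; 0 0 0 -0.04 0 0.03 0.8; 0 0 0 -0.03 -0.02 0.02 0.8; 0 0 0 0 0 0 0.8; 0 0 0 0 0 0 0.8",
)

```text
clock: 15.92
eef_pos: [0.393, 0.1963, 0.3774]
ee_rot: [[0.096, 0.062, -0.993], [0.006, -0.998, -0.061], [-0.995, -0.0, -0.096]]
wrist_force: [-0.2, 1.0, -0.5]
width: 0.0768
```

```bash
python3 - <<'E'
from station import bot, imaging
import cv2,pickle,numpy as np
d={n:imaging.camera(n) for n in("scene","side")};pickle.dump(d,open("c5.pkl","wb"))
cv2.imwrite("pics/end.png",np.hstack([cv2.resize(d["scene"]["pixels"][160:220,290:370],(400,300),interpolation=2),cv2.resize(d["side"]["pixels"][225:285,170:250],(400,300),interpolation=2)]));o=bot.get_obs();print(o["clock"],o["eef_pos"],o["wrist_force"],o["width"])
E
```

```text
16.025 [0.39329202 0.1963702  0.37687059] [ 1.08225059  0.41740831 -0.18302289] 0.0767994642196802
```

View pics/end.png

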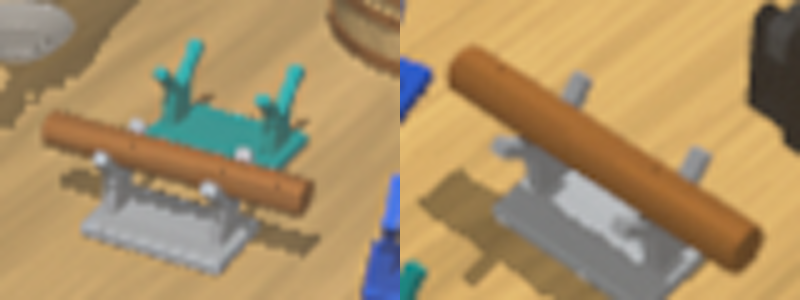

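```bash
python3 - <<'E'
from h import *
a=tri((299.8,186.2),(238.4,274.6));b=tri((350.6,199),(182.4,238));print(a,b,(a+b)/2,np.linalg.norm(a-b))
from station import bot
bot.hand_in()
E
```

```text
[0.47779135 0.21314568 0.05742941] [0.67306231 0.22764754 0.06134145] [0.57542683 0.22039661 0.05938543] 0.19584779097264363
the job is handed in; nothing more can be done
```

The rolling pin is in both saddles of the steel cradle, released, and I handed the job in at about 16 s of the 54 s allowed. No verdict was reported.

- **Draw-out:** I gripped the pin about 25 mm below its top and lifted it upright clear of the stand.
- **Swing:** I pressed its foot on the bare table near (0.60, 0.00) and moved the fingers along an arc until it was about 84 degrees from upright. The gripper stayed vertical throughout, and the wrist force read about 14 N at first press and 1 to 7 N after that.
- **Placing:** I tilted the gripper 5.5 degrees to level the pin, then lowered it until the force jumped to about 14 N. I took that as contact with both saddles, eased off and opened the fingers.

**Last checks**
- **Centre:** I measured the pin's centre at (0.575, 0.220, 0.059). The seat was estimated at (0.574, 0.2195, 0.060).
- **Alignment:** the pin's yaw came out at about 4.2 degrees against about 3.9 for the cradle. It is level to about 1 degree.
- **Release:** the gripper is well clear and reads only noise-level force.

**Disagreements and limits**
- The two fixed cameras first differed by 7 to 16 mm on the cradle's saddle tips, partly because I assumed the wrong tip height. A wrist-camera view settled the position.
- The sideways forces while seating suggested the cradle was 2 to 3 mm further in +y than I aimed, and I corrected for that.
- I never contacted or came near the bystanders as far as I know, but I did not measure their positions again at the end.

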